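# Latch down the dry box and crack its stuck lid

### The arm

A 7-joint arm with a two-finger parallel gripper is mounted at the origin on the work surface; the furniture and walls round the work are solid. World frame = base frame: x ahead of the robot, y to its left, z up, the work surface at z = 0. Lengths are in mm, angles in degrees, forces in N, time in s.
With the tool pointing down it reaches from about 350 to 900 mm from the base axis. Payload 8.1 kg.
Tool frame: the origin (TCP) lies between the finger pads; the fingertips stand 19 mm ahead of it and the grasp point (between the pads) is the TCP (bot.nose_length is the distance from the TCP to the fingertips, in mm); z points along the fingers, y is the line along which they close (so a half turn about z gives the same grasp; the last joint's range is limited). The gripper opens to 92 mm and grips with 3 to 60 N. Pads are 19 mm wide; open, the fingers measure 130 mm over their backs; the gripper's body (75 mm by 190 mm) begins 47 mm behind the grasp point.
Start: joints at [-82.54, 24.895, 1.432, 90.138, -0.665, 64.973, -4.303], TCP at [144.216, 608.147, 245.742] pointing down, gripper open.
Joint ranges: [-149.89, 149.89], [-25.12, 119.58], [-72.63, 75.52], [4.76, 147.25], [-75.54, 255.54], [6.69, 114.76], [-157.13, 157.13]. Speed limits (degrees/s): [127.2, 127.2, 172.46, 172.46, 180, 180, 180].

### API

Orientations are given as a 3x3 rotation matrix whose columns are the frame's x, y, z axes.
In Python, from cell import status, viewer, job, bot gives the robot as it stands.
- The arm moves only by the shell command python3 -m handwheel FILE, which reads ROWS from the file FILE. ROWS is a JSON object whose key "motion" holds a list of rows, 1 to 20 of them, each of 5 numbers: dx, dy, dz in a scale on which 1.0 is 750 mm, then a turn about the tool's z in parts of the range, where 1.0 means 2 rad, then the finger opening in mm; each row is the pose to reach, as a shift and turn from the pose commanded when the command began, along the tool's axes at that moment; what a row does not reach only later rows make up. A row lasts 1/12 s, in which the tool goes at most 41.7 mm and 7.16 degrees, less where a joint would pass 70% of its speed; a pose out of reach is approached as far as the arm can. The fingers move at their own pace and stop on an object; the grip force is fixed at half the most. Time passes only in rows, so rows that do not move let the fingers close. It prints the time, the measured TCP pose, the force, the opening and the grip force at its end. A shift or turn number past 1, either way, is cut back to 1. Input that does not fit is refused with a message, and nothing moves.
- status.read_state(): the state, without advancing time (a new reading comes with each control period).
- viewer.capture(name): name is "scene" or "side" or "wrist"; returns (picture, depth): 400x640x3 uint8, red, green, blue; 400x640 float32, mm along the optical axis (not along the pixel's ray), 0 where there is no reading.
- viewer.calibration(name): a dict with "fx", "fy", "cx", "cy" (pixels), "k1" (the pictures are not rectified: a ray, as slopes to the right and down, at radius r is drawn at 1 + k1 r^2 times it, then the intrinsics apply), "cam_to_world" (4x4, takes a point from camera to world coordinates). Camera axes: x right, y down, z forward; pixel columns grow to the right and rows downward; lengths in mm; the calibration is good to about 2 mm. A picture is of the moment at which its call begins: read the wrist's pose just before it. calibration takes no time and is no camera call; for the wrist camera it gives the pose at the moment of the call.
- job.job_done(): hands the job in; it is judged then, once.
Trained networks look in the newest picture that a camera, given by its name, has taken for a name from the list of things; names that differ only in an ending like _2 or _b are one class to them, and where a whole thing is asked for, a point or a joint stands for the part that bears it (a point fixed in the world has none). Each returns a list of dicts, best first, with "score" (0 to 1); they miss things now and then, are a little off and sometimes report something else, mostly with a low value. They report only what shows in the picture. A call takes as long as a camera call.
- viewer.outline_of(camera, label): "mask" (400x640 bool, what is visible of it).
- viewer.pinpoint(camera, label): "point" ([x, y, z] in mm, in world coordinates, good to about 4 mm: a listed point, or the origin of a listed thing).
The state is a dict: "clock": time; "q": joint angles; "qd": joint speeds; "joint_efforts": joint torques, N m; "tool_pos": TCP position; "ee_rot": TCP orientation; "force": force on the tool from outside, world axes, zero at the start; "moment": the same for the moment, N m; "opening": finger opening in mm; "grasp_force": force on a finger pad.
Only numpy, scipy, OpenCV 4.12 (cv2) and the standard library are available. Lean on these libraries where they do the work, as an engineer would, in place of code of your own. Each camera call takes 0.05 s, during which the arm holds its last target. There are 200 camera calls.

### The job

The blue lift-off lid of the grey dry box has stuck to its rubber seal. First swing the red hold-down latch across the front foot of the box until it rests fully in its yellow catch, so that the box is held down front and rear; then take the lid by its steel bar handle, break it free of the seal without jerking it away, and hold it level just above the box, clear of it with its underside about 2.5 to 3 cm above the rim, so that the air inside can even out. The job finishes while you are still holding the lid there, with the latch still in its catch, and the other things on the table are to be left alone.

Things in the scene. Friction and masses are not known exactly. Their poses are not given: they have to be found in the camera images.
- base: Aluminium base plate fixed to the table, 235 x 185 x 12 mm. Origin at table height below the centre of the grey box; x points from the latch (front) to the rear, y (left) along the lid's handle bar, z up. The plate reaches from -142 to +92 mm in x. Latch pivot at x -100, y +62 mm; yellow catch (22 mm wide, top 42 mm above the table) at x -100, y -62 mm.
- latch (a joint): Angle of the red latch arm, rad: 0 = closed, across the foot of the box and against the stop of its catch; grows as it swings away to the front (clockwise from above), up to 1.5. Starts at 0.9 to 1.4. It turns level about a vertical pivot and stays where it is left (0.4 N at the grip moves it).
- latch_grip (a point): Middle of the upright black grip on the latch arm, 84 mm above the table: a round post 18 mm thick, from 50 to 100 mm above the table, 80 mm from the pivot axis. The red arm (122 x 20 x 10 mm) lies 24 to 34 mm above the table. Closed, the post stands 30 mm in front of the box wall, 18 mm to the right (-y) of the box's middle; the arm then points along the base's -y.
- latch_pivot (a point): Point on the latch's vertical pivot axis, at the height of latch_grip.
- drybox: Grey dry box, about 0.4 kg, loose on the base plate between low locators, its rear foot under two fixed lips. Body 140 x 150 mm, rim 77 mm above the table; a foot tongue 60 mm wide sticks out 50 mm in front and lies under the closed latch arm (2 mm play). Unlatched, only the rear lips hold it down. Origin at the middle of its underside, 12 mm above the table, axes as the base's.
- lid_handle (a point): Middle of the lid's steel bar handle: a round bar 14 mm thick, 92 mm long, along the base's y, on two posts 76 mm apart, over the middle of the lid; its axis is 26 mm above the plate's top (38 mm above its underside) and, lid shut, 115 mm above the table. Can be pinched from above, the fingers closing along the base's x.
- red_tray: Bystander: open red card tray with two compartments, 62 x 241 x 52 mm, lying in front on the right; origin at the middle of its underside. Leave alone.
- red_box: Bystander: red card gift box, 63 x 104 x 123 mm, on the left; origin at the middle of its underside. Leave alone.
- tape_roll: Bystander: roll of brown tape lying flat, 103 mm across, 48 mm high, on the left; origin at the middle of its underside. Leave alone.
- brass_mass: Bystander: brass weight with a knob, 40 x 40 x 44 mm, on the right; origin at the middle of its underside. Leave alone.
- spool: Bystander: spool of red ribbon lying flat, 60 mm across, 22 mm high, on the right; origin at the middle of its underside. Leave alone.
- lid: Loose blue lid, 150 x 158 x 12 mm, 250 g, a skirt reaching 20 mm down into the box. Origin at the middle of the plate's underside: 65 mm above drybox's origin when shut (the start). The seal grips hardest in the first 3 mm of lift (12 to 20 N up at the handle breaks it), then lets go and may pop the lid up 10 mm, where it could rest half out; over 20 mm it is clear of the box. Axes as the base's.

How it is judged:
By the outcome, as a careful person would: the job done as asked, in the order asked, and still so for the second after the job is handed in, while the arm keeps its last pose, push and grip.
It also fails if it takes over 45 s, if anything falls off the work surface, if the arm or the gripper's body presses on something with over 40 N, if the wrist force passes 120 N, or if a joint passes its speed limit or range.

## Working session

There is one attempt and no reset: what is moved stays moved. The work goes in short steps, Python scripts to look and compute and a shell command to move; the robot and the scene stay as the last step left them, time stands still between calls to the robot, and variables do not carry over. Pictures are saved under pics/ and viewed, at most 10 in all, crops included, and the job is handed in when it is done.

```bash
mkdir -p pics
python3 - <<'E'
from cell import status, viewer, job, bot
import cv2,numpy as np
s=status.read_state();print(s['clock'],s['tool_pos'],np.round(s['ee_rot'],3).tolist(),s['opening'])
ims=[]
for c in("scene","side"):
    p,d=viewer.capture(c);ims.append(p)
    for l in("base","latch_grip","latch_pivot","lid_handle","lid","drybox","red_tray","red_box","tape_roll","brass_mass","spool"):
        r=viewer.pinpoint(c,l)
        print(c,l,[(np.round(x['point']).tolist(),round(x['score'],2)) for x in r[:2]])
for c,p in zip(("scene","side"),ims): cv2.imwrite(f"pics/{c}0.png",p[:,:,::-1])
E
```

```text
0.0 [144.14262366 607.64981559 244.92953553] [[-0.973, 0.231, -0.0], [0.231, 0.973, -0.002], [-0.0, -0.002, -1.0]] 91.63951461669548
scene base [([632.0, 154.0, 3.0], 0.83), ([364.0, -131.0, -2.0], 0.63)]
scene latch_grip [([466.0, 182.0, 81.0], 0.54)]
scene latch_pivot [([535.0, 219.0, 79.0], 0.67)]
scene lid_handle [([638.0, 154.0, 113.0], 0.65)]
scene lid [([365.0, -130.0, 0.0], 0.68)]
scene drybox [([633.0, 152.0, 10.0], 0.72)]
scene red_tray [([363.0, -129.0, 1.0], 0.61)]
scene red_box []
scene tape_roll [([602.0, 411.0, -1.0], 0.75), ([362.0, -130.0, 3.0], 0.73)]
scene brass_mass [([583.0, -389.0, 2.0], 0.5)]
scene spool [([470.0, -323.0, -1.0], 0.75)]
side base [([636.0, 152.0, -0.0], 0.97), ([605.0, 412.0, -5.0], 0.71)]
side latch_grip [([464.0, 179.0, 85.0], 0.63), ([460.0, 455.0, -3.0], 0.46)]
side latch_pivot [([538.0, 218.0, 79.0], 0.62)]
side lid_handle [([535.0, 219.0, 78.0], 0.32)]
side lid [([634.0, 151.0, 77.0], 0.69)]
side drybox [([636.0, 153.0, 9.0], 0.83)]
side red_tray [([364.0, -138.0, -0.0], 0.65)]
side red_box [([459.0, 457.0, -3.0], 0.73), ([462.0, 181.0, 88.0], 0.33)]
side tape_roll [([607.0, 410.0, -5.0], 0.71), ([637.0, 153.0, 10.0], 0.25)]
side brass_mass [([588.0, -385.0, 1.0], 0.68)]
side spool [([471.0, -327.0, -2.0], 0.55)]
```

View pics/scene0.png

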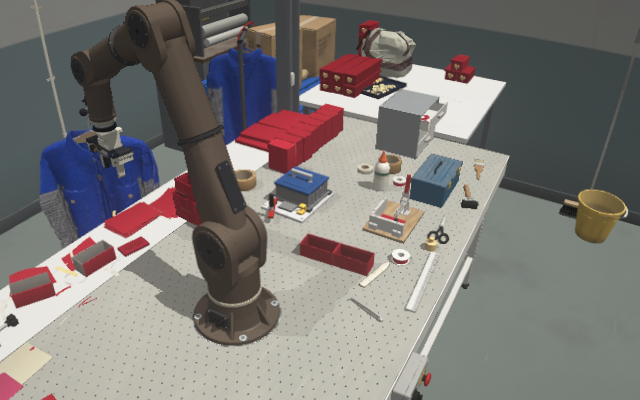

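View pics/side0.png

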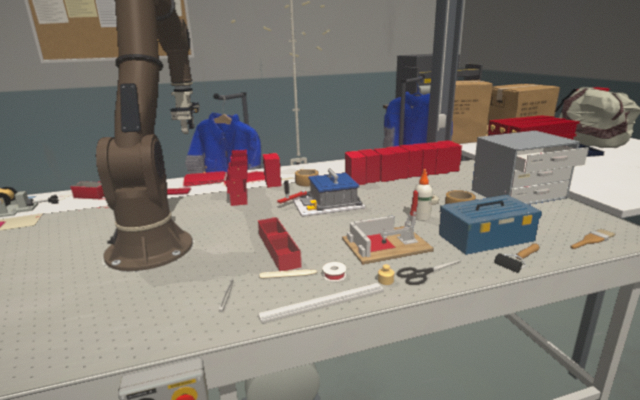

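```bash
cat > h.py <<'E'
from cell import status, viewer, job, bot
import numpy as np, cv2
def cloud(c):
    p,d=viewer.capture(c);k=viewer.calibration(c)
    v,u=np.mgrid[0:400,0:640].astype(np.float32)
    K=np.array([[k['fx'],0,k['cx']],[0,k['fy'],k['cy']],[0,0,1]])
    n=cv2.undistortPoints(np.stack([u.ravel(),v.ravel()],1)[:,None],K,np.array([k['k1'],0,0,0.]))[:,0].reshape(400,640,2)
    P=np.dstack([n*d[...,None],d])@np.array(k['cam_to_world'])[:3,:3].T+np.array(k['cam_to_world'])[:3,3]
    return p,d,P
E
python3 - <<'E'
from h import *
for c in("scene","side"):
    p,d,P=cloud(c)
    q=P[(d>0)&(P[...,2]>68)&(P[...,2]<100)&(abs(P[...,0]-636)<115)&(abs(P[...,1]-152)<115)]
    top=q[(q[:,2]>84)&(q[:,2]<94)].astype(np.float32)
    print(c,'lidtop',cv2.minAreaRect(top[:,:2]),np.median(top[:,2]))
    b=P[(d>0)&(P[...,2]>107)&(P[...,2]<128)&(abs(P[...,0]-636)<60)&(abs(P[...,1]-152)<80)].astype(np.float32)
    print('bar',len(b),b.mean(0),cv2.minAreaRect(b[:,:2]),b[:,2].max())
    g=P[(d>0)&(P[...,2]>60)&(P[...,2]<105)&(abs(P[...,0]-465)<30)&(abs(P[...,1]-180)<30)]
    print('grip',len(g),g.mean(0),g.min(0),g.max(0))
E
```

```text
Traceback (most recent call last):
cv2.error: OpenCV(4.12.0) /io/opencv/modules/imgproc/src/convhull.cpp:143: error: (-215:Assertion failed) total >= 0 && (depth == CV_32F || depth == CV_32S) in function 'convexHull'
```

The scene picture shows the box at about (302,185) with the latch grip at (271,203). In the side picture the box is at (333,190) and the latch at (290,190).

Run:
```python
from h import *
for c in("scene","side"):
    p,d,P=cloud(c)
    R=lambda a: cv2.minAreaRect(np.ascontiguousarray(a[:,:2],dtype=np.float32)) if len(a) else None
    m=lambda lo,hi,x,y,w,h:P[(d>0)&(P[...,2]>lo)&(P[...,2]<hi)&(abs(P[...,0]-x)<w)&(abs(P[...,1]-y)<h)]
    t=m(84,94,636,152,115,115);print(c,len(t),R(t))
    b=m(108,130,636,152,60,80);print('bar',len(b),b.mean(0) if len(b) else 0,R(b))
    g=m(55,106,465,180,30,30);print('grip',len(g),*( [g.mean(0),g.min(0),g.max(0)] if len(g) else []))
    r=m(15,200,460,457,120,100);print('redbox',len(r),R(r))
```

```text
scene 641 ((629.60400390625, 156.83447265625), (163.79647827148438, 159.47743225097656), 87.31816101074219)
bar 84 [628.20627891 154.87201057 119.24697644] ((627.91259765625, 155.67648315429688), (91.90103912353516, 18.33906364440918), 89.66761779785156)
grip 60 [459.94429432 182.49135929  80.65827894] [449.22016664 174.17378113  57.40779313] [476.01859578 194.99251345 104.6635366 ]
redbox 189 ((460.657470703125, 429.69000244140625), (52.659786224365234, 269.57965087890625), 69.40719604492188)
side 571 ((634.0936889648438, 149.3444366455078), (165.1659393310547, 150.9980010986328), 87.76669311523438)
bar 52 [631.48402122 145.10000373 117.52577545] ((633.100830078125, 151.0028839111328), (90.70614624023438, 12.335565567016602), 87.91326904296875)
grip 60 [464.61703429 177.03348774  79.0354806 ] [457.34277842 170.13869468  55.59711369] [475.28979619 189.21150438  99.62937968]
redbox 668 ((460.01214599609375, 436.17376708984375), (239.54159545898438, 150.27027893066406), 0.022378996014595032)
```

Units first: shifts go in shares of 750 mm and turns go in shares of 2 rad. So -411 mm / 750 = -0.548, -341 mm / 750 = -0.4547, -11 degrees / 114.5916 = -0.096.

```bash
echo '{"motion":[[-0.036,-0.0307,0,-0.0262,60],[-0.072,-0.0613,0,-0.0524,60],[-0.1093,-0.0907,0,-0.096,60],[-0.548,-0.4547,0,-0.096,60],[-0.548,-0.4547,0,-0.096,60],[-0.548,-0.4547,0,-0.096,60],[-0.548,-0.4547,0,-0.096,60],[-0.548,-0.4547,0,-0.096,60],[-0.548,-0.4547,0,-0.096,60],[-0.548,-0.4547,0,-0.096,60],[-0.548,-0.4547,0,-0.096,60],[-0.548,-0.4547,0,-0.096,60],[-0.548,-0.4547,0,-0.096,60],[-0.548,-0.4547,0,-0.096,60],[-0.548,-0.4547,0,-0.096,60],[-0.548,-0.4547,0,-0.096,60],[-0.548,-0.4547,0,-0.096,60],[-0.548,-0.4547,0,-0.096,60]]}' > next.json && python3 -m handwheel next.json
python3 - <<'E'
from h import *
s=status.read_state();print(s['clock'],s['tool_pos'],np.round(s['ee_rot'],3).tolist(),s['q'],s['force'])
p,d,P=cloud("wrist");cv2.imwrite("pics/w1.png",p[:,:,::-1])
for l in("base","latch_grip","latch_pivot","lid_handle","lid","drybox"):
    r=viewer.pinpoint("wrist",l);print(l,[(np.round(x['point'],1).tolist(),round(x['score'],2)) for x in r[:2]])
R=lambda a: cv2.minAreaRect(np.ascontiguousarray(a[:,:2],dtype=np.float32)) if len(a) else None
m=lambda lo,hi,x,y,w,h:P[(d>0)&(P[...,2]>lo)&(P[...,2]<hi)&(abs(P[...,0]-x)<w)&(abs(P[...,1]-y)<h)]
print('lid',R(m(84,94,636,152,115,115)),'bar',R(m(108,130,636,152,60,80)),'grip',R(m(92,106,465,180,40,40)))
E
```

```text
clock: 2.85
tool_pos: [464.5, 183.1, 245.7]
ee_rot: [[-0.999, 0.038, -0.0], [0.038, 0.999, 0.001], [0.0, 0.001, -1.0]]
force: [-0.4, -0.6, 1.2]
opening: 60.2
grasp_force: 0.0
2.85 [464.54233827 183.09541601 245.69227532] [[-0.999, 0.038, -0.0], [0.038, 0.999, 0.001], [0.0, 0.001, -1.0]] [-38.09656532  13.06186051  12.76727682 108.09397587  -3.37790279
  59.2096187   63.89150932] [-0.3527997  -0.59840451  1.20715977]
base []
latch_grip [([462.8, 181.8, 83.0], 0.94), ([628.7, 156.9, 72.7], 0.5)]
latch_pivot [([532.1, 217.4, 80.0], 0.81)]
lid_handle []
lid [([629.1, 156.0, 72.1], 0.82)]
drybox []
lid ((608.7159423828125, 159.4954833984375), (45.88095474243164, 148.08123779296875), 0.8661954998970032) bar None grip ((464.16473388671875, 182.9348602294922), (16.507352828979492, 16.953407287597656), 87.72724914550781)
```

View pics/w1.png

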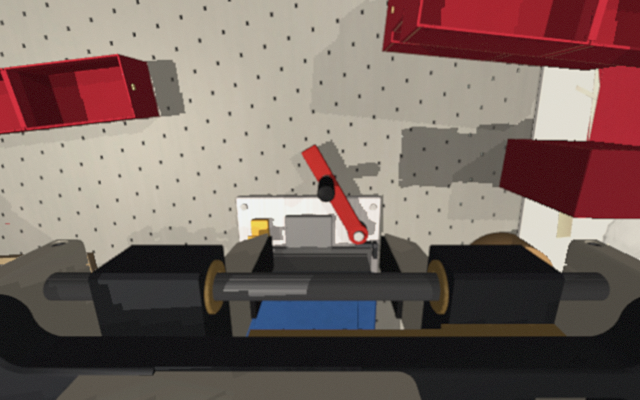

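The wrist view shows the post at (326,188), straight below the TCP, with the pivot at (360,236) and the catch at (260,228). I'll descend and pinch.

Converted, 156 mm / 750 = 0.208, 145 mm / 750 = 0.1933.

```bash
echo '{"motion":[[0,0,0.0533,0,60],[0,0,0.1067,0,60],[0,0,0.16,0,60],[0,0,0.1933,0,60],[0,0,0.208,0,60],[0,0,0.208,0,60],[0,0,0.208,0,10],[0,0,0.208,0,10],[0,0,0.208,0,10],[0,0,0.208,0,10],[0,0,0.208,0,10],[0,0,0.208,0,10]]}' > next.json && python3 -m handwheel next.json
```

```text
clock: 4.2
tool_pos: [465.7, 181.7, 90.3]
ee_rot: [[-0.999, 0.041, 0.001], [0.041, 0.999, 0.001], [-0.001, 0.001, -1.0]]
force: [0.4, -0.5, 0.2]
opening: 24.7
grasp_force: 0.0
```

```bash
echo '{"motion":[[0,0,0,0,8],[0,0,0,0,8],[0,0,0,0,8],[0,0,0,0,8]]}' > next.json && python3 -m handwheel next.json
python3 - <<'E'
from h import *
s=status.read_state();R=s['ee_rot'];t=np.array(s['tool_pos'])
piv=np.array([534.5,218.5]);v=t[:2]-piv;r=np.hypot(*v);print(s['q'],r,s['moment'])
a0=np.arctan2(-v[0],-v[1]);end=np.arctan2(.044,.999)
for a in np.linspace(a0,end-.05,13)[1:]:
    q=np.r_[piv-80*np.array([np.sin(a),np.cos(a)])-(t[:2]-(0)),0]
    print(round(a,2),np.round(R.T@q,1))
E
```

```text
clock: 4.53
tool_pos: [465.6, 181.7, 90.0]
ee_rot: [[-0.999, 0.041, 0.0], [0.041, 0.999, 0.0], [-0.0, 0.0, -1.0]]
force: [-0.5, -0.3, 5.8]
opening: 17.4
grasp_force: 30.0
[-35.53014105  24.85895409  10.63318972 117.92832187  -7.28731393
  37.77841035  67.56319979] 78.10110303781113 [0.07999371 0.18280325 0.04029579]
0.99 [-2.3 -7.  -0. ]
0.9 [ -6.8 -12.7  -0. ]
0.81 [-11.8 -18.   -0. ]
0.72 [-17.2 -22.7  -0. ]
0.63 [-23. -27.  -0.]
0.54 [-29.2 -30.7   0. ]
0.45 [-35.7 -33.9   0. ]
0.36 [-42.5 -36.4   0. ]
0.27 [-49.5 -38.4   0. ]
0.17 [-56.6 -39.6   0. ]
0.08 [-63.8 -40.3   0. ]
-0.01 [-71.  -40.3   0. ]
```

Converted, -63 mm / 750 = -0.084, -58 mm / 750 = -0.0773.

```bash
echo '{"motion":[[-0.002,-0.0047,0,0,8],[-0.0047,-0.0093,0,0,8],[-0.0107,-0.0167,0,0,8],[-0.0173,-0.0233,0,0,8],[-0.0247,-0.0297,0,0,8],[-0.0324,-0.0353,0,0,8],[-0.0407,-0.0403,0,0,8],[-0.0493,-0.0443,0,0,8],[-0.0587,-0.0477,0,0,8],[-0.068,-0.0504,0,0,8],[-0.0773,-0.052,0,0,8],[-0.084,-0.0528,0,0,8],[-0.084,-0.0528,0,0,8]]}' > next.json && python3 -m handwheel next.json
python3 - <<'E'
from h import *
p,d=viewer.capture("wrist");cv2.imwrite("pics/w2.png",p[:,:,::-1])
for c in("scene","side"):
    p,d=viewer.capture(c)
    for l in ("latch_grip","base"): print(c,l,[(np.round(x['point'],1).tolist(),round(x['score'],2)) for x in viewer.pinpoint(c,l)[:2]])
E
```

```text
clock: 5.62
tool_pos: [527.4, 140.4, 90.1]
ee_rot: [[-0.999, 0.04, 0.0], [0.04, 0.999, 0.001], [-0.0, 0.001, -1.0]]
force: [-2.8, 3.8, 9.3]
opening: 17.3
grasp_force: 30.0
scene latch_grip [([528.4, 139.9, 78.9], 0.72)]
scene base []
side latch_grip [([524.0, 137.8, 86.6], 0.41)]
side base [([638.5, 153.9, 0.4], 0.57)]
```

View pics/w2.png

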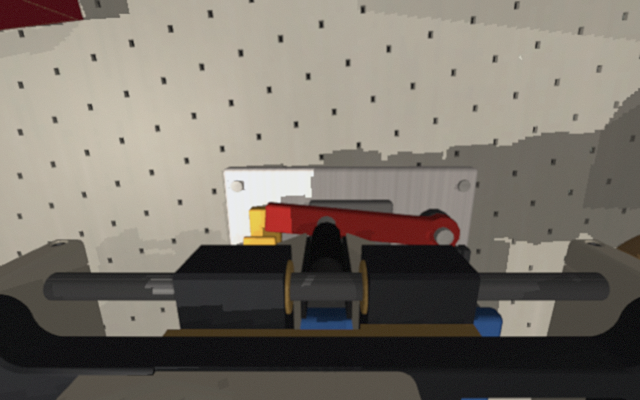

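The wrist picture shows the arm from the pivot (440,235) to its end (270,217), about 6° short of parallel to the plate edge, with its end entering the yellow catch at (258,220). About 8 mm remain.

Converted, -8 mm / 750 = -0.0107, -6 mm / 750 = -0.008.

```bash
echo '{"motion":[[-0.004,-0.0003,0,0,8],[-0.008,-0.0005,0,0,8],[-0.0107,-0.0005,0,0,8],[-0.0107,-0.0005,0,0,8]]}' > next.json && python3 -m handwheel next.json;echo '{"motion":[[-0.002,0,0,0,8],[-0.004,0,0,0,8],[-0.004,0,0,0,8],[-0.004,0,0,0,8]]}' > next.json && python3 -m handwheel next.json
python3 - <<'E'
from h import *
p,d=viewer.capture("wrist");cv2.imwrite("pics/w3.png",p[150:300,180:500,::-1].repeat(2,0).repeat(2,1))
E
```

```text
clock: 6.3
tool_pos: [534.6, 139.8, 90.1]
ee_rot: [[-0.999, 0.039, -0.0], [0.039, 0.999, 0.001], [0.001, 0.001, -1.0]]
force: [-3.4, 4.7, 8.9]
opening: 17.7
grasp_force: 30.0
clock: 6.63
tool_pos: [536.5, 139.7, 90.0]
ee_rot: [[-0.999, 0.039, -0.002], [0.039, 0.999, 0.001], [0.002, 0.001, -1.0]]
force: [-6.0, 3.9, 12.1]
opening: 17.5
grasp_force: 30.0
```

View pics/w3.png

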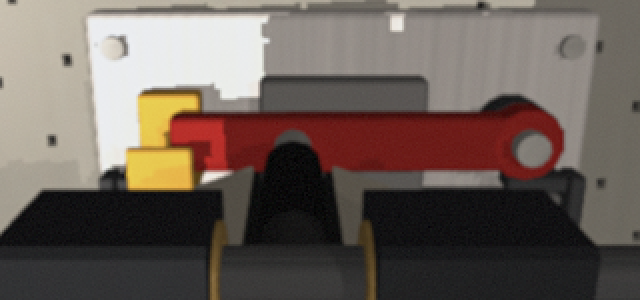

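The arm now lies parallel to the plate edge, with its end in the yellow catch (crop about (175,150)). I'll push slightly more to confirm the stop.

Converted, -3 mm / 750 = -0.004, -1.5 mm / 750 = -0.002.

```bash
echo '{"motion":[[-0.002,0,0,0,8],[-0.004,0,0,0,8],[-0.004,0,0,0,8]]}' > next.json && python3 -m handwheel next.json;echo '{"motion":[[-0.0027,0,0,0,8],[-0.0027,0,0,0,8],[-0.0027,0,0,0,8]]}' > next.json && python3 -m handwheel next.json
```

```text
clock: 6.93
tool_pos: [536.8, 139.6, 89.9]
ee_rot: [[-0.999, 0.039, -0.007], [0.039, 0.999, 0.001], [0.007, 0.001, -1.0]]
force: [-17.0, 4.6, 20.4]
opening: 17.5
grasp_force: 30.0
clock: 7.18
tool_pos: [537.1, 139.6, 89.7]
ee_rot: [[-0.999, 0.039, -0.01], [0.039, 0.999, 0.001], [0.01, 0.0, -1.0]]
force: [-22.1, 4.8, 26.2]
opening: 17.3
grasp_force: 30.0
```

Converted, -130 mm / 750 = -0.1733, -105 mm / 750 = -0.14.

```bash
echo '{"motion":[[0.0027,0,0,0,8],[0.0053,0,0,0,8],[0.0053,0,0,0,8],[0.0053,0,0,0,50],[0.0053,0,0,0,50],[0.0053,0,0,0,50],[0.0053,0,0,0,50],[0.0053,0,0,0,50],[0.0053,0,-0.04,0,50],[0.0053,0,-0.0867,0,50],[0.0053,0,-0.14,0,70],[0.0053,0,-0.1733,0,70],[0.0053,0,-0.1733,0,70]]}' > next.json && python3 -m handwheel next.json
python3 - <<'E'
from h import *
s=status.read_state();print(s['q'])
p,d,P=cloud("wrist");cv2.imwrite("pics/w4.png",p[:,:,::-1])
for l in("latch_grip","lid_handle","lid"):
    r=viewer.pinpoint("wrist",l);print(l,[(np.round(x['point'],1).tolist(),round(x['score'],2)) for x in r[:2]])
E
```

```text
clock: 8.27
tool_pos: [541.7, 138.9, 225.4]
ee_rot: [[-0.999, 0.042, 0.008], [0.042, 0.999, 0.003], [-0.008, 0.003, -1.0]]
force: [1.1, 0.6, 0.0]
opening: 65.5
grasp_force: 0.0
[-29.76257346  19.55979888  13.12418128 102.28308577  -5.16177141
  58.22080465  72.93326644]
latch_grip [([530.6, 137.3, 83.5], 0.72)]
lid_handle [([630.2, 153.6, 111.4], 0.82)]
lid [([627.8, 158.1, 74.5], 0.65)]
```

View pics/w4.png

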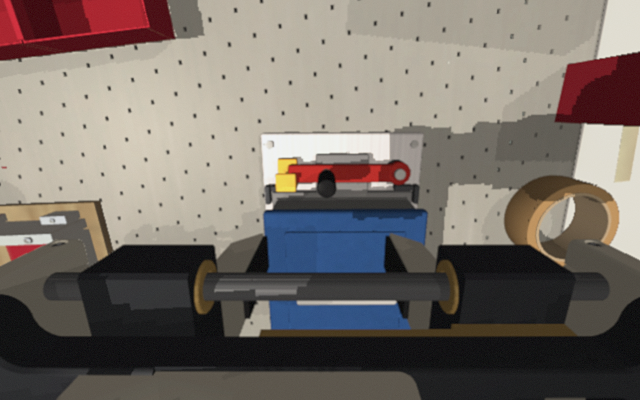

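The latch sits closed in its catch, with the arm level at about (340,175) and its end between the yellow parts at (287,175). Next I'll move above the handle and turn 90°.

Converted, -91 mm / 750 = -0.1213, -80 mm / 750 = -0.1067, 90 degrees / 114.5916 = 0.7854.

```bash
echo '{"motion":[[-0.0267,0.0053,0,0.0524,60],[-0.0533,0.0107,0,0.1134,60],[-0.08,0.016,0,0.1745,60],[-0.1067,0.0213,0,0.2356,60],[-0.1213,0.024,0,0.2967,60],[-0.1213,0.024,0,0.3578,60],[-0.1213,0.024,0,0.4189,60],[-0.1213,0.024,0,0.48,60],[-0.1213,0.024,0,0.5411,60],[-0.1213,0.024,0,0.6021,60],[-0.1213,0.024,0,0.6632,60],[-0.1213,0.024,0,0.7243,60],[-0.1213,0.024,0,0.7854,60],[-0.1213,0.024,0,0.7854,60],[-0.1213,0.024,0,0.7854,60]]}' > next.json && python3 -m handwheel next.json
python3 - <<'E'
from h import *
s=status.read_state();print(s['q'],s['tool_pos'])
for c in("wrist","scene","side"):
    p,d,P=cloud(c)
    if c=="wrist":cv2.imwrite("pics/w5.png",p[:,:,::-1])
    for l in("lid_handle","lid","latch_grip"):
        r=viewer.pinpoint(c,l);print(c,l,[(np.round(x['point'],1).tolist(),round(x['score'],2)) for x in r[:2]])
    R=lambda a: cv2.minAreaRect(np.ascontiguousarray(a[:,:2],dtype=np.float32)) if len(a) else None
    m=lambda lo,hi,x,y,w,h:P[(d>0)&(P[...,2]>lo)&(P[...,2]<hi)&(abs(P[...,0]-x)<w)&(abs(P[...,1]-y)<h)]
    print('bar',R(m(108,128,636,152,50,70)),'post',R(m(92,106,532,140,40,30)),'lid',R(m(84,94,636,152,100,115)))
E
```

```text
clock: 9.72
tool_pos: [629.7, 152.7, 218.2]
ee_rot: [[0.037, 0.999, -0.002], [0.999, -0.037, -0.001], [-0.002, -0.002, -1.0]]
force: [0.4, 0.5, 0.3]
opening: 59.9
grasp_force: 0.0
[-41.0089477   31.22120913  35.43457216  90.57769148 -19.36097466
  64.59934233  -3.20339878] [629.74803944 152.65347001 218.22361482]
wrist lid_handle [([630.2, 154.1, 111.9], 0.87), ([532.3, 221.4, 77.3], 0.3)]
wrist lid [([630.6, 158.4, 70.8], 0.74)]
wrist latch_grip [([530.4, 137.8, 84.2], 0.83)]
bar ((633.6341552734375, 154.83355712890625), (92.0645751953125, 13.748174667358398), 88.4580307006836) post ((534.629638671875, 141.0736083984375), (17.42247772216797, 16.460834503173828), 83.39617156982422) lid ((622.58349609375, 156.16696166992188), (155.73348999023438, 172.13482666015625), 87.8716812133789)
scene lid_handle [([636.5, 151.7, 113.8], 0.68), ([633.6, 153.0, 10.8], 0.54)]
scene lid [([629.7, 149.8, 75.5], 0.78)]
scene latch_grip [([536.1, 136.5, 81.1], 0.79), ([473.1, -325.4, 1.2], 0.22)]
bar ((628.205078125, 156.2218780517578), (95.65695190429688, 19.940946578979492), 88.93226623535156) post ((554.2389526367188, 132.56787109375), (53.938331604003906, 51.85747528076172), 31.742441177368164) lid ((630.1777954101562, 155.90936279296875), (167.87147521972656, 157.86619567871094), 87.78811645507812)
side lid_handle [([630.7, 150.6, 115.3], 0.74)]
side lid []
side latch_grip [([532.9, 136.6, 85.5], 0.51)]
bar ((631.8117065429688, 152.6790313720703), (96.637451171875, 13.352317810058594), 87.64889526367188) post ((531.3726806640625, 135.2189178466797), (16.080923080444336, 14.319180488586426), 74.80994415283203) lid ((623.8260498046875, 150.51156616210938), (164.0738983154297, 170.94541931152344), 86.13294982910156)
```

View pics/w5.png

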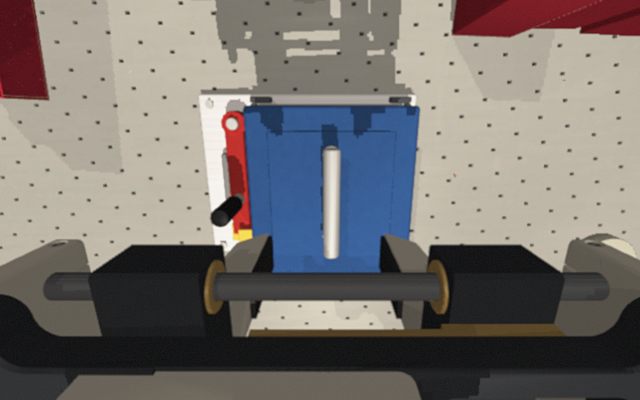

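The wrist view shows the bar from (331,150) to (331,257), centred between the finger pads (about 272 and 380). The latch is closed at left (235,175). I'll descend and grip.

Converted, 103 mm / 750 = 0.1373, 95 mm / 750 = 0.1267.

```bash
echo '{"motion":[[0.002,0.0053,0.0333,0,60],[0.002,0.0053,0.0733,0,60],[0.002,0.0053,0.1067,0,60],[0.002,0.0053,0.1267,0,60],[0.002,0.0053,0.1373,0,60],[0.002,0.0053,0.1373,0,60],[0.002,0.0053,0.1373,0,30],[0.002,0.0053,0.1373,0,6],[0.002,0.0053,0.1373,0,6],[0.002,0.0053,0.1373,0,6],[0.002,0.0053,0.1373,0,6],[0.002,0.0053,0.1373,0,6],[0.002,0.0053,0.1373,0,6],[0.002,0.0053,0.1373,0,6],[0.002,0.0053,0.1373,0,6],[0.002,0.0053,0.1373,0,6],[0.002,0.0053,0.1373,0,6],[0.002,0.0053,0.1373,0,6]]}' > next.json && python3 -m handwheel next.json
```

```text
clock: 11.82
tool_pos: [634.4, 154.1, 116.9]
ee_rot: [[0.041, 0.999, -0.0], [0.999, -0.041, 0.0], [0.0, -0.0, -1.0]]
force: [-2.0, -0.3, 4.2]
opening: 13.1
grasp_force: 30.0
```

Converted, -3 mm / 750 = -0.004, -2.5 mm / 750 = -0.0033.

```bash
echo '{"motion":[[0,0,-0.0007,0,6],[0,0,-0.0013,0,6],[0,0,-0.002,0,6],[0,0,-0.0027,0,6],[0,0,-0.0033,0,6],[0,0,-0.004,0,6],[0,0,-0.004,0,6]]}' > next.json && python3 -m handwheel next.json
```

```text
clock: 12.4
tool_pos: [633.9, 154.0, 119.0]
ee_rot: [[0.041, 0.999, -0.001], [0.999, -0.041, -0.0], [-0.001, -0.001, -1.0]]
force: [1.0, -0.7, -11.8]
opening: 13.3
grasp_force: 30.0
```

Converted, -2 mm / 750 = -0.0027, -1.5 mm / 750 = -0.002.

```bash
echo '{"motion":[[0,0,-0.0007,0,6],[0,0,-0.0013,0,6],[0,0,-0.002,0,6],[0,0,-0.0027,0,6],[0,0,-0.0027,0,6]]}' > next.json && python3 -m handwheel next.json
```

```text
clock: 12.82
tool_pos: [634.2, 154.1, 121.9]
ee_rot: [[0.041, 0.999, -0.001], [0.999, -0.041, 0.0], [0.0, -0.001, -1.0]]
force: [-2.2, -0.1, -9.7]
opening: 12.8
grasp_force: 30.0
```

Converted, -4 mm / 750 = -0.0053, -3 mm / 750 = -0.004.

```bash
echo '{"motion":[[0,0,-0.0013,0,6],[0,0,-0.0027,0,6],[0,0,-0.004,0,6],[0,0,-0.0053,0,6],[0,0,-0.0053,0,6]]}' > next.json && python3 -m handwheel next.json
python3 - <<'E'
from h import *
for c in("wrist","side"):
    p,d,P=cloud(c)
    if c=="wrist":cv2.imwrite("pics/w6.png",p[:,:,::-1])
    for l in("lid_handle","lid"):print(c,l,[(np.round(x['point'],1).tolist(),round(x['score'],2)) for x in viewer.pinpoint(c,l)[:2]])
E
```

```text
clock: 13.23
tool_pos: [635.7, 154.3, 127.2]
ee_rot: [[0.041, 0.999, 0.003], [0.999, -0.041, 0.001], [0.001, 0.003, -1.0]]
force: [0.6, 0.6, 3.2]
opening: 12.8
grasp_force: 30.0
wrist lid_handle [([632.9, 154.8, 124.1], 0.59)]
wrist lid [([632.3, 156.7, 85.0], 0.96)]
side lid_handle [([631.7, 150.9, 121.7], 0.91), ([537.9, 217.9, 81.8], 0.26)]
side lid [([636.9, 155.4, 84.7], 0.56)]
```

View pics/w6.png

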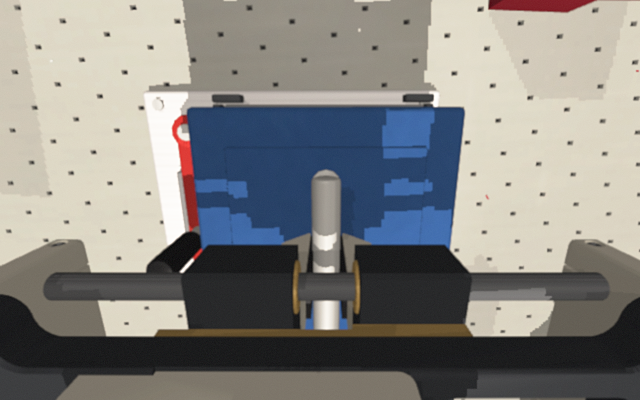

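The wrist picture shows the bar in the pads at (326,285) and the lid about 10 mm up and square. I'll raise it further, slowly.

Converted, -17 mm / 750 = -0.0227, -16 mm / 750 = -0.0213.

```bash
echo '{"motion":[[0,0,-0.0027,0,6],[0,0,-0.0053,0,6],[0,0,-0.008,0,6],[0,0,-0.0107,0,6],[0,0,-0.0133,0,6],[0,0,-0.016,0,6],[0,0,-0.0187,0,6],[0,0,-0.0213,0,6],[0,0,-0.0227,0,6],[0,0,-0.0227,0,6],[0,0,-0.0227,0,6],[0,0,-0.0227,0,6]]}' > next.json && python3 -m handwheel next.json
python3 - <<'E'
from h import *
for c in("wrist","side","scene"):
    p,d,P=cloud(c)
    cv2.imwrite(f"pics/{c}7.png",p[:,:,::-1] if c!="side" else cv2.resize(p[130:230,260:420,::-1],None,fx=5,fy=5))
    for l in("lid_handle","lid","drybox","latch_grip"):print(c,l,[(np.round(x['point'],1).tolist(),round(x['score'],2)) for x in viewer.pinpoint(c,l)[:2]])
    m=(d>0)&(P[...,2]>102)&(P[...,2]<135)&(abs(P[...,0]-634)<85)&(abs(P[...,1]-154)<85)
    hsv=cv2.cvtColor(p,cv2.COLOR_RGB2HSV);b=m&(abs(hsv[...,0].astype(int)-110)<12)&(hsv[...,1]>120)
    Q=P[b];print(b.sum(),'z med',np.median(Q[:,2]))
    A=np.c_[Q[:,:2]-[634,154],np.ones(len(Q))]
    for _ in range(5):
        x=np.linalg.lstsq(A,Q[:,2],rcond=None)[0];k=abs(A@x-Q[:,2])<2.5
        A,Q=A[k],Q[k]
    print('plane slope deg',np.degrees(x[:2]),'z',x[2],len(Q))
E
```

```text
clock: 14.53
tool_pos: [634.4, 154.1, 142.6]
ee_rot: [[0.041, 0.999, -0.0], [0.999, -0.041, 0.0], [0.0, -0.0, -1.0]]
force: [0.1, 0.2, -2.0]
opening: 12.9
grasp_force: 30.0
wrist lid_handle [([634.6, 152.8, 140.3], 0.8)]
wrist lid [([630.1, 156.7, 101.1], 0.95)]
wrist drybox [([529.9, 133.7, 83.7], 0.5)]
wrist latch_grip [([532.1, 137.8, 87.1], 0.74)]
33326 z med 114.45948750239378
plane slope deg [-0.11988046 -2.34192016] z 116.24488652217205 32777
side lid_handle [([634.0, 151.0, 140.7], 0.82), ([364.0, -138.8, 2.1], 0.69)]
side lid [([631.8, 153.4, 138.8], 0.56)]
side drybox [([637.9, 153.1, 9.2], 0.89), ([363.2, -137.6, -1.7], 0.21)]
side latch_grip [([532.9, 138.7, 87.2], 0.62)]
365 z med 115.82239566285398
plane slope deg [0.05791935 0.2560641 ] z 116.05950370499455 287
scene lid_handle [([634.1, 157.9, 142.9], 0.84), ([583.1, -388.4, 1.1], 0.73)]
scene lid [([632.6, 152.6, 100.7], 0.86)]
scene drybox [([634.1, 152.0, 11.6], 0.78)]
scene latch_grip [([531.7, 141.5, 79.0], 0.45)]
548 z med 117.11084280188203
plane slope deg [-0.38556951 -0.25649869] z 116.89160740219761 329
```

View pics/side7.png

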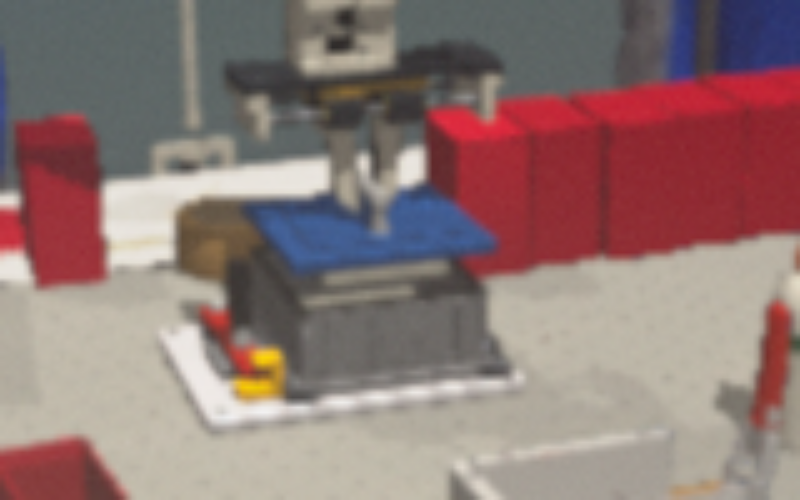

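The side crop shows the lid level and clear of the box, held by the gripper, with the latch in the catch at (258,370). I'll raise it 1.5 mm to centre it in the range, then check it against the table plane.

Converted, -1.5 mm / 750 = -0.002, -1 mm / 750 = -0.0013.

```bash
echo '{"motion":[[0,0,-0.0013,0,6],[0,0,-0.002,0,6],[0,0,-0.002,0,6],[0,0,-0.002,0,6],[0,0,-0.002,0,6],[0,0,-0.002,0,6]]}' > next.json && python3 -m handwheel next.json
python3 - <<'E'
from h import *
for c in("wrist","side","scene"):
    p,d,P=cloud(c)
    def fit(m,n):
        Q=P[m];A=np.c_[Q[:,:2]-[634,154],np.ones(len(Q))]
        for _ in range(6):
            x=np.linalg.lstsq(A,Q[:,2],rcond=None)[0];k=abs(A@x-Q[:,2])<2.5;A,Q=A[k],Q[k]
        print(c,n,'slope',np.round(np.degrees(x[:2]),2),'z',round(x[2],1),len(Q))
    hsv=cv2.cvtColor(p,cv2.COLOR_RGB2HSV)
    fit((d>0)&(abs(P[...,2]-118)<16)&(abs(P[...,0]-634)<85)&(abs(P[...,1]-154)<85)&(abs(hsv[...,0].astype(int)-110)<12)&(hsv[...,1]>120),'lid')
    fit((d>0)&(abs(P[...,2])<8)&(abs(P[...,0]-634)<250)&(abs(P[...,1]-154)<200),'table')
s=status.read_state();print(s['clock'],s['tool_pos'],s['force'])
E
```

```text
clock: 15.78
tool_pos: [634.4, 154.1, 144.2]
ee_rot: [[0.041, 0.999, -0.0], [0.999, -0.041, 0.0], [0.0, -0.0, -1.0]]
force: [-0.4, 0.1, -2.1]
opening: 12.9
grasp_force: 30.0
wrist lid slope [-0.1  -2.33] z 117.8 32818
wrist table slope [0.05 0.01] z -0.5 99683
side lid slope [0.23 0.2 ] z 117.6 306
side table slope [-0.  0.] z -0.2 3167
scene lid slope [-0.07 -0.39] z 118.3 317
scene table slope [ 0.05 -0.02] z 1.2 2259
15.9333 [634.42764717 154.09761412 144.21228706] [ 0.36312496 -0.23986595 -2.48360662]
```

Run:
```python
from h import *
for c in("wrist","side","scene"):
    p,d,P=cloud(c);hsv=cv2.cvtColor(p,cv2.COLOR_RGB2HSV)
    m=(d>0)&(abs(P[...,2]-118)<16)&(abs(P[...,0]-634)<90)&(abs(P[...,1]-154)<95)&(abs(hsv[...,0].astype(int)-110)<12)&(hsv[...,1]>120)
    Q=P[m]
    for ax in(1,0):
        print(c,'xy'[ax],[(int(a),round(float(np.median(Q[k,2])),1),int(k.sum())) for a in range(-80,80,20) for k in [(Q[:,ax]-[634,154][ax]>=a)&(Q[:,ax]-[634,154][ax]<a+20)] if k.sum()>5])
    if c=="wrist": cv2.imwrite("pics/w8.png",p[:,:,::-1])
```

```text
wrist y [(-60, 118.5, 162), (-20, 115.6, 85), (0, 117.2, 6046), (20, 117.0, 7778), (40, 116.6, 9553), (60, 114.6, 9629)]
wrist x [(-80, 115.1, 2730), (-60, 115.9, 4811), (-40, 116.9, 4921), (-20, 116.6, 3925), (0, 116.5, 3587), (20, 116.9, 4936), (40, 116.5, 4818), (60, 115.1, 3595)]
side y [(-80, 116.7, 118), (-60, 118.1, 71), (-40, 118.2, 53), (-20, 117.9, 52), (0, 117.3, 36), (20, 116.7, 23)]
side x [(-80, 116.2, 51), (-60, 117.7, 72), (-40, 118.0, 56), (-20, 117.6, 33), (0, 116.9, 31), (20, 117.8, 56), (40, 117.3, 55), (60, 116.6, 19)]
scene y [(-80, 117.4, 110), (-60, 119.0, 106), (-40, 119.1, 79), (-20, 119.5, 64), (0, 118.6, 57), (20, 118.9, 45), (40, 118.5, 49), (60, 115.2, 31)]
scene x [(-80, 117.9, 108), (-60, 118.1, 113), (-40, 118.8, 114), (-20, 117.6, 60), (0, 118.8, 54), (20, 118.6, 39), (40, 118.6, 40), (60, 115.9, 11)]
```

View pics/w8.png

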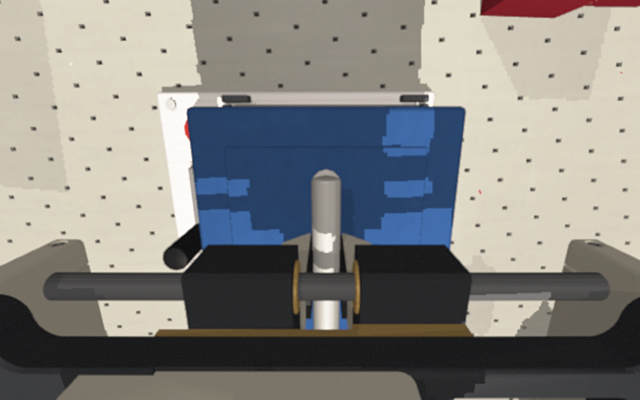

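The wrist view shows the lid square and held, with the bar at (326,285) and the latch post unmoved at (182,250). The lid is level to about 1°, and its underside is about 27 mm above the rim. I'm handing in.

```bash
python3 -c "
from cell import job;print(job.job_done())"
```

```text
the job is handed in; nothing more can be done
None
```

I closed the latch fully into its catch first, then broke the lid free gently; it was handed in at about 16 s, still held level to about 1° with its underside about 27 mm above the rim, and nothing else was touched.

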